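# Fit the stray spice tin into the rack and snug up the sliding stop

## Task

One of the four spice tins has been left out on the tiled shelf: slide the rack's wooden stop back to make room, and set the stray tin down upright in the lane with the other three. Then slide the stop up gently until the whole row of four is held snug, with no gaps left between the end wall, the tins and the stop, and let go. Do not knock any tin over, drop one or jam the row hard, and leave the bottle, pepper mill, salt cellar and mortar standing where they are.

Things in the scene. Friction and masses are not known exactly. Their poses are not given: they have to be found in the camera images.
- rack: fixed wooden spice rack standing on the shelf (z = 0): a bottomless straight lane along its y axis, 66 mm clear width, between two side rails 10 mm thick and 20 mm high (outer faces at x = +-43 mm). Origin on the shelf in the lane's middle line; end wall 60 mm high with its inner face at y = -155 mm; the rails run from y = -167 to +245 mm, with a 20 mm high cross bar at y = +233 to +245 mm. z up
- stop (a joint): wooden stop that slides along the rack's lane and faces the end wall; 0 = fully back (lane 310 mm long between end wall and stop face), grows to 0.13 m as it moves along the rack's -y towards the end wall: clear lane length = 310 mm - value. About 2 N of friction; it stays where it is left
- stop_face (a point): middle of the stop's flat face that touches the tins, 30 mm above the shelf; axes as the rack's. The face is 62 mm wide, 4 to 60 mm above the shelf. Behind it (+y) a 70 mm long, 86 mm wide plate rides on the rails, its top 33 mm above the shelf
- stop_grip (a point): the point to grip on the stop's upright wooden grip block, 85 mm above the shelf and 40 mm behind (+y of) the face; axes as the rack's. The block is 28 mm along x, 40 mm along y, and reaches from 33 to 110 mm above the shelf
- tin1: one of four identical closed round steel spice tins, upright, 60 mm diameter, 75 mm tall, about 160 g, with a flat lid of the same width; origin at the centre of its underside, z up. Three stand in the rack's lane and one outside; which one is which varies (read the positions)
- tin2: one of four identical closed round steel spice tins, upright, 60 mm diameter, 75 mm tall, about 160 g, with a flat lid of the same width; origin at the centre of its underside, z up. Three stand in the rack's lane and one outside; which one is which varies (read the positions)
- tin3: one of four identical closed round steel spice tins, upright, 60 mm diameter, 75 mm tall, about 160 g, with a flat lid of the same width; origin at the centre of its underside, z up. Three stand in the rack's lane and one outside; which one is which varies (read the positions)
- tin4: one of four identical closed round steel spice tins, upright, 60 mm diameter, 75 mm tall, about 160 g, with a flat lid of the same width; origin at the centre of its underside, z up. Three stand in the rack's lane and one outside; which one is which varies (read the positions)
- bottle: amber glass bottle with cork stopper, 60 mm diameter, 165 mm tall, upright, a bystander; origin at the centre of its underside
- mill: dark wooden pepper mill, 56 mm diameter at the foot, 155 mm tall, upright, a bystander; origin at the centre of its underside
- cellar: white ceramic salt cellar with knobbed lid (one piece), 82 mm diameter, 70 mm tall, a bystander; origin at the centre of its underside
- mortar: open marble mortar, 84 mm diameter, 60 mm tall, just outside the rack beyond its end wall, a bystander; origin at the centre of its underside
Not all that is in view belongs to the job. Leave any pink or yellow look-alike of the tin2 alone. What is shaped like the tin4 but yellow is not meant.

How it is judged:
By the outcome, as a careful person would: the job done as asked, in the order asked, and still so for the second after the job is handed in, with the robot touching nothing.
It also fails if it takes over 58 s, if anything falls off the work surface, if the arm or the gripper's body presses on something with over 40 N, if the wrist force passes 120 N, or if a joint passes its speed limit or range.

## Robot

A 6-joint arm with a two-finger parallel gripper is mounted at the origin on the work surface. World frame = base frame: x ahead of the robot, y to its left, z up, the work surface at z = 0. Lengths are in m, angles in rad, forces in N, time in s.
With the tool pointing down it reaches from about 0.325 to 0.775 m from the base axis. Payload 9.3 kg.
Tool frame: the origin (TCP) lies at the very end of the fingers, on their centre line; the grasp point (between the pads) lies 19 mm behind it (bot.grip_depth is the distance from the TCP to the grasp point, in m); z points along the fingers, y is the direction in which the jaws open and shut (so a half turn about z gives the same grasp; the last joint's range is limited). The gripper opens to 85 mm and grips with 20 to 120 N. Pads are 22 mm wide; open, the fingers measure 114 mm over their backs; the gripper's body (76 mm by 85 mm) begins 54 mm behind the grasp point. The pads swing forward as they close: fully open they stand 13 mm farther back than shut.
Start: joints at [1.188, 0.259, 0.021, 1.334, 0, 1.418], TCP at [0.125, 0.536, 0.231] pointing down, gripper open.
Joint ranges: [-3.04, 3.04], [-0.91, 1.82], [-1.04, 1.36], [-1.92, 1.95], [-1.52, 1.45], [-3.14, 3.14]. Speed limits (rad/s): [2.22, 2.22, 2.79, 3.14, 3.14, 3.14].

## Interface

Orientations are given as a rotation vector (axis times angle).
In Python, from rig import bot, viewer, job_done gives the robot as it stands. The module is installed in compiled form; this text tells all that it offers.
- The arm moves only by the tool drive_tool, never from a script. Its argument "steps" is a list of rows, each an object of numbers: "x", "y", "z": the shift along the world's x, y, z in m; "ax", "ay", "az": the turn, a rotation vector about the world's x, y, z in rad. In form: [{"x": .., "y": .., "z": .., "ax": .., "ay": .., "az": ..}, ...]. A call has 1 to 20 rows; each row shifts and turns the commanded pose from where the row before left it; what a row does not reach is not made up. A row lasts 1/12 s, in which the tool goes at most 41.7 mm and 7.16 degrees, less where a joint would pass 70% of its speed; a pose out of reach is approached as far as the arm can. A call is refused whole if a number of a shift passes 0.0417 or a number of a turn 0.125, either way. A call with a gripper value outside its range is refused whole. "grip" is the finger opening in m, from 0 to 0.0854, set as the call begins (left out, the last holds). The fingers move at their own pace and stop on an object; "newtons" is the grip in N (left out, the last holds). Time passes only in rows, so rows that do not move let the fingers close. It gives the time, the measured TCP pose, the force and the opening at its end, in the units of the state.
- bot.get_state(): the state, without advancing time (a new reading comes with each control period).
- viewer.snapshot(name): name is "scene" or "side" or "wrist"; returns the picture (420x560x3 uint8, blue, green, red); there is no depth.
- viewer.camera_info(name): a dict with "camera_matrix" (3x3 intrinsics, pixels), "view" (4x4, takes a point from world to camera coordinates). Camera axes: x right, y down, z forward; pixel columns grow to the right and rows downward; lengths in m; the calibration is good to about 2 mm. A picture is of the moment at which its call begins: read the wrist's pose just before it. camera_info takes no time and is no camera call; for the wrist camera it gives the pose at the moment of the call.
- job_done(): hands the job in, once; it reports no verdict.
The state is a dict: "t": time; "joint_positions": joint angles; "dq": joint speeds; "tau": joint torques, N m; "eef_pos": TCP position; "orientation": TCP orientation; "wrist_force": force on the tool from outside, world axes, zero at the start; "ft_torque": the same for the moment, N m; "opening": finger opening in m.
Only numpy, scipy, OpenCV 4.12 (cv2) and the standard library are available. Lean on these libraries where they do the work, as an engineer would, in place of code of your own. Each camera call takes 0.05 s, during which the arm holds its last target.

## Working session

There is one attempt and no reset: what is moved stays moved. The work goes in short steps, Python scripts to look and compute and a tool call to move; the robot and the scene stay as the last step left them, time stands still between calls to the robot, and variables do not carry over. Pictures are saved under pics/ and viewed, and the job is handed in when it is done.

Besides the shell and the picture viewer there is one more tool, called after ">>>" as name(argument=value, ...), one argument or row to a line, values as JSON. drive_tool: Moves the arm, as the interface text tells. Its arguments: {"type":"object","properties":{"steps":{"type":"array"},"grip":{"type":"number"},"newtons":{"type":"number"}},"required":["steps"]}

```bash
mkdir -p pics
python3 - <<'E'
from rig import bot, viewer
import cv2
print(bot.get_state())
for n in ("scene","side","wrist"):
    im=viewer.snapshot(n); cv2.imwrite(f"pics/{n}0.png",im)
    i=viewer.camera_info(n); print(n,i["camera_matrix"],i["view"])
E
```

```text
{'t': 0.0, 'joint_positions': array([1.18841252e+00, 2.59186197e-01, 2.07145269e-02, 1.33370235e+00,
       1.14716663e-05, 1.41818826e+00]), 'dq': array([ 1.15169061e-03, -5.05083667e-04,  5.12672348e-05,  1.64374790e-03,
        5.17946450e-04,  5.59976139e-05]), 'tau': array([-1.04687275e-03, -5.55643952e+01,  3.44531786e+01,  1.36707173e-02,
       -1.88806448e-04, -1.07231668e-05]), 'eef_pos': array([0.12515871, 0.53525891, 0.23065084]), 'orientation': array([-3.60094326e-01, -3.12050873e+00,  2.08210240e-03]), 'wrist_force': array([ 0.31124762,  0.42015474, -0.01359144]), 'ft_torque': array([-0.01320486, -0.01565534,  0.00955476]), 'opening': 0.08557614893839635}
scene [[453.1468798    0.         284.37875896]
 [  0.         453.1468798  202.48883188]
 [  0.           0.           1.        ]] [[ 0.0126483   0.99991684  0.00251502 -0.01996306]
 [ 0.74973296 -0.00781933 -0.6616943  -0.36327718]
 [-0.66161961  0.0102549  -0.74976952  1.34409393]
 [ 0.          0.          0.          1.        ]]
side [[421.82893598   0.         279.59432481]
 [  0.         421.82893598 206.17439778]
 [  0.           0.           1.        ]] [[ 0.82962185 -0.55812495  0.01497121 -0.46144248]
 [-0.25746394 -0.406224   -0.87675218  0.23564679]
 [ 0.49541893  0.72351821 -0.48070935  0.69912087]
 [ 0.          0.          0.          1.        ]]
wrist [[369.81508222   0.         278.85404605]
 [  0.         369.81508222 207.63596087]
 [  0.           0.           1.        ]] [[ 2.28111160e-01  9.73634670e-01 -9.09830902e-04 -5.49359392e-01]
 [ 9.33741695e-01 -2.18499763e-01  2.83521254e-01 -3.53018698e-02]
 [ 2.75847325e-01 -6.55239091e-02 -9.58965521e-01  3.80852349e-01]
 [ 0.00000000e+00  0.00000000e+00  0.00000000e+00  1.00000000e+00]]
```

View pics/scene0.png

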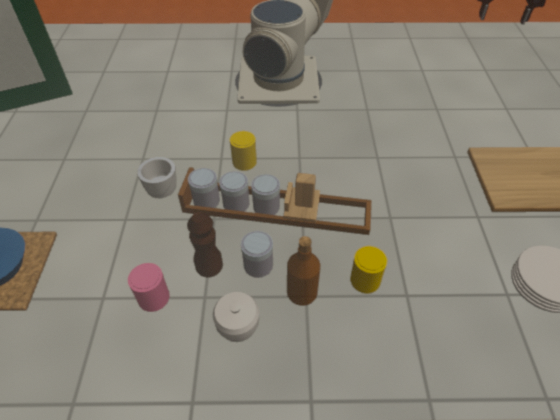

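View pics/side0.png

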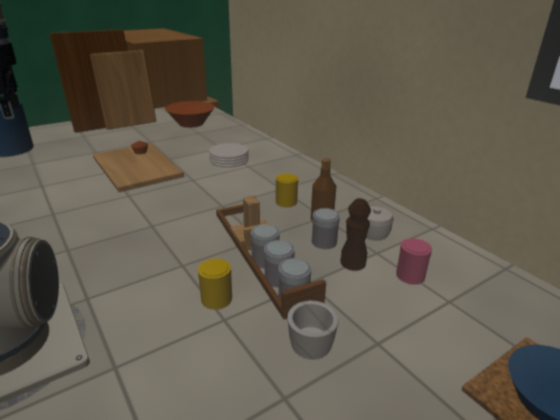

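View pics/wrist0.png

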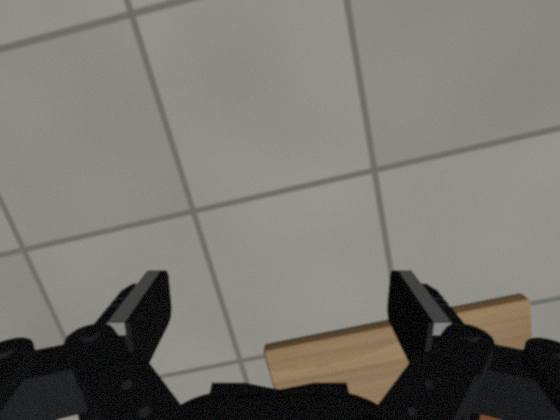

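The scene view shows three grey tins in the lane at about (204,185), (234,187) and (266,193), with the stop's grip at (305,188). The stray grey tin is at (257,253), between the mill (206,245) and the bottle (303,275). I'll zoom in to measure these.

Run:
```python
import cv2
a=cv2.imread("pics/scene0.png")[120:320,130:400]
cv2.imwrite("pics/zs.png",cv2.resize(a,None,fx=2.96,fy=2.96,interpolation=cv2.INTER_CUBIC))
b=cv2.imread("pics/side0.png")[150:360,190:440]
cv2.imwrite("pics/zd.png",cv2.resize(b,None,fx=2.8,fy=2.8,interpolation=cv2.INTER_CUBIC))
```

```text
(no output)
```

View pics/zs.png

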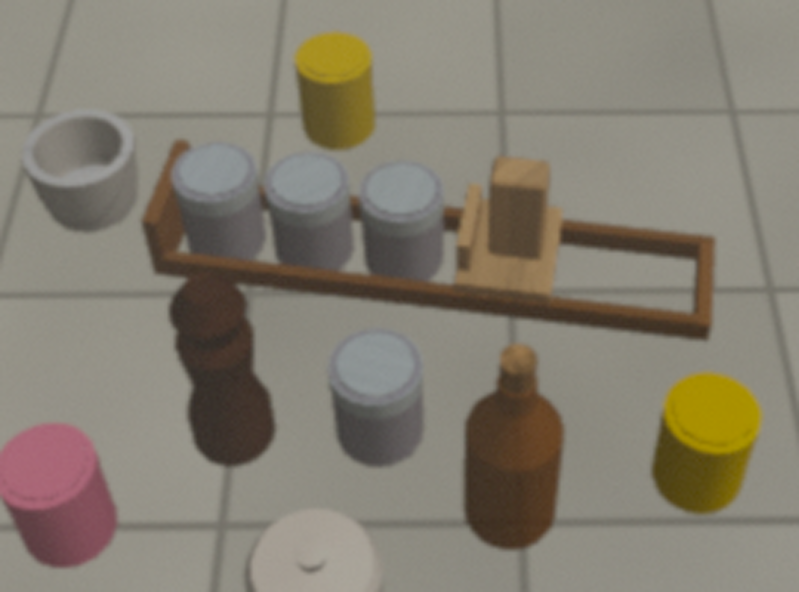

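View pics/zd.png

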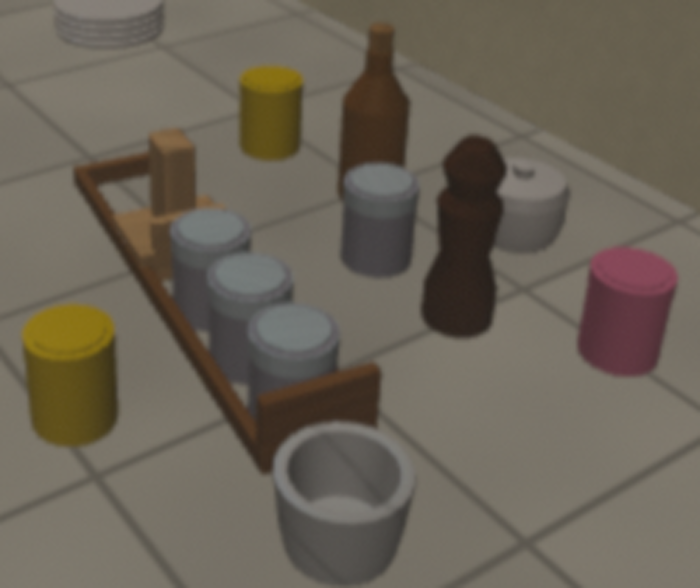

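```bash
cat > h.py <<'E'
import numpy as np
from rig import bot, viewer
def ray(info,px,z):
    K=info["camera_matrix"];V=info["view"];R=V[:3,:3];t=V[:3,3]
    c=-R.T@t; d=R.T@np.linalg.inv(K)@np.array([px[0],px[1],1.])
    return c+d*(z-c[2])/d[2]
def proj(info,p):
    V=info["view"];q=V[:3,:3]@np.array(p)+V[:3,3];q=info["camera_matrix"]@q;return q[:2]/q[2]
E
python3 - <<'E'
from h import *
S=viewer.camera_info("scene");D=viewer.camera_info("side")
zs=lambda u,v:((u+.5)/2.96+130-.5,(v+.5)/2.96+120-.5)
zd=lambda u,v:((u+.5)/2.8+190-.5,(v+.5)/2.8+150-.5)
P=lambda n,i,p,z:print(n,np.round(ray(i,p,z)[:2],4))
for n,p,z in [("A",(216,171),.075),("B",(308,181),.075),("C",(402,191),.075),("stray",(376,366),.075),
 ("yell",(334,57),.075),
 ("railFR",(714,238),.02),("railNR",(708,327),.02),("railNL",(156,262),.02),("wallTopFL",(180,141),.06),("wallTopFRin",(190,147),.06),("wallNear",(150,215),.06),
 ("faceTopN",(459,238),.06),("faceTopF",(470,188),.06),("faceTopFback",(482,191),.06),
 ("gripNL",(490,180),.11),("gripNR",(546,184),.11),("gripFL",(496,158),.11),("gripFR",(549,162),.11),
 ("plateNR",(552,293),.033),("plateFR",(562,209),.033),
 ("bottletop",(519,357),.165),("millfoot",(232,432),.0),("cellarknob",(311,553),.07)]: P(n,S,zs(*p),z)
print()
for n,p,z in [("A",(294,331),.075),("B",(250,278),.075),("C",(211,232),.075),("stray",(381,186),.075),("yell",(70,330),.075),("botl",(381,32),.165),("mortar",(344,468),.06),("cornerFR",(76,174),.02)]: P(n,D,zd(*p),z)
E
```

```text
A [ 0.4775 -0.1613]
B [ 0.4883 -0.0942]
C [ 0.4989 -0.0265]
stray [ 0.6531 -0.0407]
yell [ 0.3528 -0.0821]
railFR [0.4972 0.205 ]
railNR [0.5812 0.189 ]
railNL [ 0.5165 -0.2084]
wallTopFL [ 0.4306 -0.1954]
wallTopFRin [ 0.4372 -0.1871]
wallNear [ 0.5065 -0.2074]
faceTopN [0.5309 0.0138]
faceTopF [0.482  0.0225]
faceTopFback [0.4851 0.0312]
gripNL [0.5226 0.035 ]
gripNR [0.5268 0.073 ]
gripFL [0.5014 0.0397]
gripFR [0.5057 0.0763]
plateNR [0.5597 0.0794]
plateFR [0.4785 0.0917]
bottletop [0.7139 0.0446]
millfoot [ 0.6523 -0.1418]
cellarknob [ 0.7823 -0.0748]

A [ 0.4773 -0.1652]
B [ 0.4871 -0.0985]
C [ 0.4962 -0.0325]
stray [ 0.6481 -0.0476]
yell [ 0.3539 -0.0844]
botl [0.7095 0.0367]
mortar [ 0.4371 -0.272 ]
cornerFR [0.4917 0.19  ]
```

>>> drive_tool(
  steps=[
    {"x": 0.0195, "y": -0.024, "az": -0.075},
    {"x": 0.0195, "y": -0.024, "az": -0.075},
    {"x": 0.0195, "y": -0.024, "az": -0.075},
    {"x": 0.0195, "y": -0.024, "az": -0.075},
    {"x": 0.0195, "y": -0.024, "az": -0.075},
    {"x": 0.0195, "y": -0.024, "az": -0.075},
    {"x": 0.0195, "y": -0.024, "az": -0.075},
    {"x": 0.0195, "y": -0.024, "az": -0.075},
    {"x": 0.0195, "y": -0.024, "az": -0.075},
    {"x": 0.0195, "y": -0.024, "az": -0.075},
    {"x": 0.0195, "y": -0.024, "az": -0.075},
    {"x": 0.0195, "y": -0.024, "az": -0.075},
    {"x": 0.0195, "y": -0.024, "az": -0.075},
    {"x": 0.0195, "y": -0.024, "az": -0.075},
    {"x": 0.0195, "y": -0.024, "az": -0.075},
    {"x": 0.0195, "y": -0.024, "az": -0.075},
    {"x": 0.0195, "y": -0.024, "az": -0.075},
    {"x": 0.0195, "y": -0.024, "az": -0.075},
    {"x": 0.0195, "y": -0.024, "az": -0.075},
    {"x": 0.0195, "y": -0.024, "az": -0.075},
  ],
  grip=0.0854,
)

```text
validation failed for argument at $.st...
```

>>> drive_tool(
  steps=[
    {},
    {},
  ],
)

```text
validation failed for argument at $.st...
```

Run:
```python
from h import *
import cv2
from scipy.spatial.transform import Rotation as R
i=viewer.camera_info("wrist");s=bot.get_state();im=viewer.snapshot("wrist");cv2.imwrite("pics/w1.png",im)
np.save("w1V.npy",i["view"]);print(s["t"],s["eef_pos"],R.from_rotvec(s["orientation"]).as_matrix()[:,1])
V=i["view"];print(-V[:3,:3].T@V[:3,3])
```

```text
0.15 [0.12518404 0.53535677 0.23083402] [ 2.27761343e-01  9.73716522e-01 -9.51293120e-04]
[0.05322073 0.55211683 0.37473328]
```

View pics/w1.png

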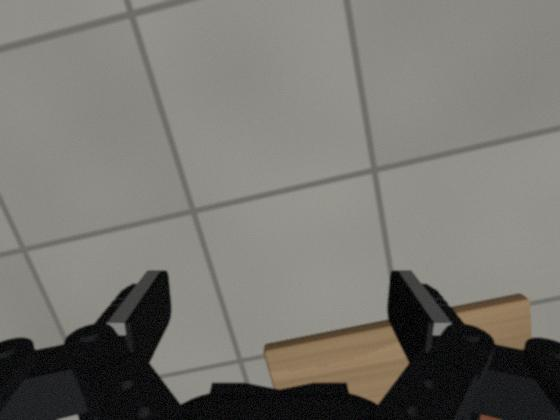

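>>> drive_tool(
  steps=[
    {"x": 0.0195, "y": -0.024, "z": 0, "ax": 0, "ay": 0, "az": -0.075},
    {"x": 0.0195, "y": -0.024, "z": 0, "ax": 0, "ay": 0, "az": -0.075},
    {"x": 0.0195, "y": -0.024, "z": 0, "ax": 0, "ay": 0, "az": -0.075},
    {"x": 0.0195, "y": -0.024, "z": 0, "ax": 0, "ay": 0, "az": -0.075},
    {"x": 0.0195, "y": -0.024, "z": 0, "ax": 0, "ay": 0, "az": -0.075},
    {"x": 0.0195, "y": -0.024, "z": 0, "ax": 0, "ay": 0, "az": -0.075},
    {"x": 0.0195, "y": -0.024, "z": 0, "ax": 0, "ay": 0, "az": -0.075},
    {"x": 0.0195, "y": -0.024, "z": 0, "ax": 0, "ay": 0, "az": -0.075},
    {"x": 0.0195, "y": -0.024, "z": 0, "ax": 0, "ay": 0, "az": -0.075},
    {"x": 0.0195, "y": -0.024, "z": 0, "ax": 0, "ay": 0, "az": -0.075},
    {"x": 0.0195, "y": -0.024, "z": 0, "ax": 0, "ay": 0, "az": -0.075},
    {"x": 0.0195, "y": -0.024, "z": 0, "ax": 0, "ay": 0, "az": -0.075},
    {"x": 0.0195, "y": -0.024, "z": 0, "ax": 0, "ay": 0, "az": -0.075},
    {"x": 0.0195, "y": -0.024, "z": 0, "ax": 0, "ay": 0, "az": -0.075},
    {"x": 0.0195, "y": -0.024, "z": 0, "ax": 0, "ay": 0, "az": -0.075},
    {"x": 0.0195, "y": -0.024, "z": 0, "ax": 0, "ay": 0, "az": -0.075},
    {"x": 0.0195, "y": -0.024, "z": 0, "ax": 0, "ay": 0, "az": -0.075},
    {"x": 0.0195, "y": -0.024, "z": 0, "ax": 0, "ay": 0, "az": -0.075},
    {"x": 0.0195, "y": -0.024, "z": 0, "ax": 0, "ay": 0, "az": -0.075},
    {"x": 0.0195, "y": -0.024, "z": 0, "ax": 0, "ay": 0, "az": -0.075},
  ],
)

```text
t: 1.87
eef_pos: [0.516, 0.0541, 0.2312]
orientation: [-2.395, -2.033, 0.0]
wrist_force: [0.6, 1.1, -0.1]
opening: 0.0854
```

Run:
```python
from h import *
import cv2
from scipy.spatial.transform import Rotation as R
i=viewer.camera_info("wrist");s=bot.get_state();im=viewer.snapshot("wrist");cv2.imwrite("pics/w1.png",im)
np.save("w1V.npy",i["view"]);print(s["t"],s["eef_pos"],R.from_rotvec(s["orientation"]).as_matrix()[:,1])
V=i["view"];print(-V[:3,:3].T@V[:3,3])
```

```text
1.8667 [0.51595983 0.05410844 0.23119857] [ 9.86751128e-01 -1.62241143e-01 -1.49662255e-04]
[0.52649706 0.12588182 0.37510953]
```

View pics/w1.png

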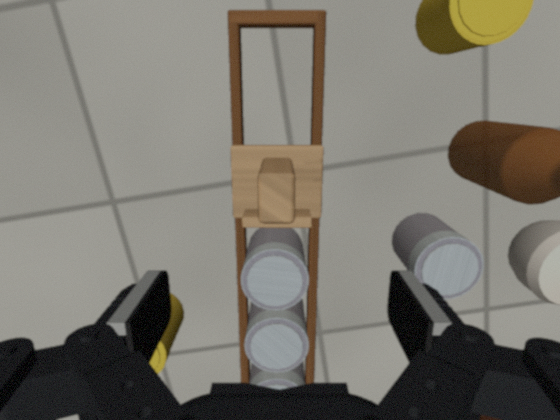

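Run:
```python
from h import *
import cv2
a=cv2.imread("pics/w1.png")[130:320,220:490]
cv2.imwrite("pics/zw.png",cv2.resize(a,None,fx=2.96,fy=2.96,interpolation=cv2.INTER_CUBIC))
i=viewer.camera_info("wrist")
for n,p,z in [("C",(275,277.5),.075),("B",(277,343),.075),("stray",(447,264),.075),("RL",(229,12),.02),("RR",(326,12),.02),("plateTL",(232,146),.033),("plateTR",(323,146),.033),("faceL",(243,226),.06),("faceR",(311,226),.06),("gL",(258,221),.11),("gR",(295,221),.11),("bottle top",(550,165),.165)]:
    print(n,np.round(ray(i,p,z)[:2],4))
```

```text
C [ 0.5002 -0.0295]
B [ 0.4902 -0.0975]
stray [ 0.6525 -0.0423]
RL [0.4994 0.1992]
RR [0.582  0.1849]
plateTL [0.4802 0.0874]
plateTR [0.5625 0.0732]
faceL [0.4792 0.0184]
faceR [0.5395 0.008 ]
gL [0.4992 0.0369]
gR [0.5267 0.0322]
bottle top [0.6762 0.0596]
```

View pics/zw.png

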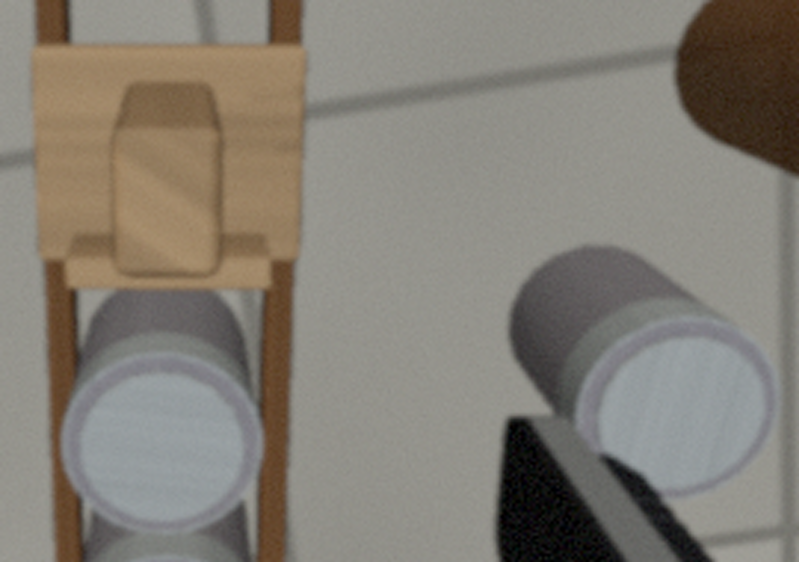

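>>> drive_tool(
  steps=[
    {"x": 0, "y": 0, "z": -0.0275, "ax": 0, "ay": 0, "az": 0},
    {"x": 0, "y": 0, "z": -0.0275, "ax": 0, "ay": 0, "az": 0},
    {"x": 0, "y": 0, "z": -0.0275, "ax": 0, "ay": 0, "az": 0},
    {"x": 0, "y": 0, "z": -0.0275, "ax": 0, "ay": 0, "az": 0},
    {"x": 0, "y": 0, "z": -0.0275, "ax": 0, "ay": 0, "az": 0},
    {"x": 0, "y": 0, "z": -0.0275, "ax": 0, "ay": 0, "az": 0},
  ],
)

```text
t: 2.42
eef_pos: [0.515, 0.0556, 0.065]
orientation: [2.391, 2.038, 0.0]
wrist_force: [1.2, 0.4, -0.1]
opening: 0.0856
```

>>> drive_tool(
  steps=[
    {"x": 0, "y": 0, "z": 0, "ax": 0, "ay": 0, "az": 0},
    {"x": 0, "y": 0, "z": 0, "ax": 0, "ay": 0, "az": 0},
    {"x": 0, "y": 0, "z": 0, "ax": 0, "ay": 0, "az": 0},
    {"x": 0, "y": 0, "z": 0, "ax": 0, "ay": 0, "az": 0},
    {"x": 0, "y": 0, "z": 0, "ax": 0, "ay": 0, "az": 0},
    {"x": 0, "y": 0, "z": 0, "ax": 0, "ay": 0, "az": 0},
  ],
  grip=0.02,
  newtons=30,
)

```text
t: 2.92
eef_pos: [0.5142, 0.0559, 0.0679]
orientation: [-2.39, -2.038, 0.0]
wrist_force: [-9.5, 1.7, 9.1]
opening: 0.0276
```

>>> drive_tool(
  steps=[
    {"x": 0.0014, "y": 0.0084, "z": 0, "ax": 0, "ay": 0, "az": 0},
    {"x": 0.0014, "y": 0.0084, "z": 0, "ax": 0, "ay": 0, "az": 0},
    {"x": 0.0014, "y": 0.0084, "z": 0, "ax": 0, "ay": 0, "az": 0},
    {"x": 0.0014, "y": 0.0084, "z": 0, "ax": 0, "ay": 0, "az": 0},
    {"x": 0.0014, "y": 0.0084, "z": 0, "ax": 0, "ay": 0, "az": 0},
    {"x": 0.0014, "y": 0.0084, "z": 0, "ax": 0, "ay": 0, "az": 0},
    {"x": 0.0014, "y": 0.0084, "z": 0, "ax": 0, "ay": 0, "az": 0},
    {"x": 0.0014, "y": 0.0084, "z": 0, "ax": 0, "ay": 0, "az": 0},
    {"x": 0.0014, "y": 0.0084, "z": 0, "ax": 0, "ay": 0, "az": 0},
    {"x": 0.0014, "y": 0.0084, "z": 0, "ax": 0, "ay": 0, "az": 0},
    {"x": 0, "y": 0, "z": 0, "ax": 0, "ay": 0, "az": 0},
  ],
)

```text
t: 3.83
eef_pos: [0.5282, 0.1411, 0.0679]
orientation: [-2.389, -2.038, -0.001]
wrist_force: [-9.6, 3.0, 9.7]
opening: 0.0276
```

>>> drive_tool(
  steps=[
    {"x": 0, "y": 0, "z": 0, "ax": 0, "ay": 0, "az": 0},
    {"x": 0, "y": 0, "z": 0, "ax": 0, "ay": 0, "az": 0},
    {"x": 0, "y": 0, "z": 0, "ax": 0, "ay": 0, "az": 0},
    {"x": 0, "y": 0, "z": 0, "ax": 0, "ay": 0, "az": 0},
    {"x": 0, "y": 0, "z": 0.03, "ax": 0, "ay": 0, "az": 0},
    {"x": 0, "y": 0, "z": 0.04, "ax": 0, "ay": 0, "az": 0},
    {"x": 0, "y": 0, "z": 0.03, "ax": 0, "ay": 0, "az": 0},
  ],
  grip=0.0854,
)

```text
t: 4.42
eef_pos: [0.5294, 0.1393, 0.1685]
orientation: [2.391, 2.037, 0.001]
wrist_force: [1.4, -0.4, 0.2]
opening: 0.0853
```

>>> drive_tool(
  steps=[
    {"x": -0.001, "y": -0.03, "z": 0.005, "ax": 0, "ay": 0, "az": 0},
    {"x": -0.001, "y": -0.03, "z": 0.005, "ax": 0, "ay": 0, "az": 0},
    {"x": 0, "y": -0.03, "z": 0, "ax": 0, "ay": 0, "az": 0},
    {"x": 0, "y": -0.03, "z": 0, "ax": 0, "ay": 0, "az": 0},
    {"x": 0.025, "y": -0.03, "z": 0, "ax": 0, "ay": 0, "az": 0},
    {"x": 0.025, "y": -0.0305, "z": 0, "ax": 0, "ay": 0, "az": 0},
    {"x": 0.025, "y": 0, "z": 0, "ax": 0, "ay": 0, "az": 0},
    {"x": 0.025, "y": 0, "z": 0, "ax": 0, "ay": 0, "az": 0},
    {"x": 0.025, "y": 0, "z": 0, "ax": 0, "ay": 0, "az": 0},
    {"x": 0, "y": 0, "z": 0, "ax": 0, "ay": 0, "az": 0},
    {"x": 0, "y": 0, "z": 0, "ax": 0, "ay": 0, "az": 0},
  ],
)

```text
t: 5.33
eef_pos: [0.6529, -0.0414, 0.1752]
orientation: [-2.39, -2.037, 0.001]
wrist_force: [0.1, -0.7, 0.0]
opening: 0.0853
```

Run:
```python
from h import *
import cv2
i=viewer.camera_info("wrist");s=bot.get_state();im=viewer.snapshot("wrist");cv2.imwrite("pics/w2.png",im)
cv2.imwrite("pics/s2.png",viewer.snapshot("scene"))
np.save("w2V.npy",i["view"]);print(s["t"],s["eef_pos"],s["joint_positions"])
```

```text
5.3333 [ 0.65287952 -0.0413692   0.17523503] [-1.91387551e-01  4.57180664e-01  1.80755149e-01  1.29558848e+00
 -7.55529245e-05  1.53869798e+00]
```

View pics/w2.png

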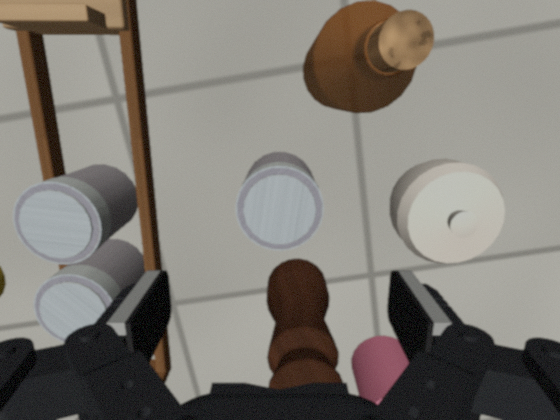

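View pics/s2.png

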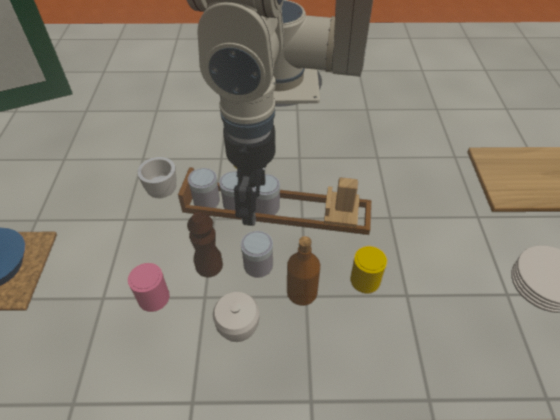

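Run:
```python
from h import *
i=viewer.camera_info("wrist"); s=viewer.camera_info("scene")
for n,p,z in [("stray",(279,205),.075),("C",(60,222),.075),("bottle",(407,38),.165),("mill?",(298,288),.15),("railouterR",(124,20),.02),("cellar",(447,211),.055)]:
    print(n,np.round(ray(i,p,z)[:2],4))
print(ray(s,(201,222),.14), proj(s,(.6529,-.0414,.175)))
```

```text
stray [ 0.6502 -0.0392]
C [ 0.4967 -0.0273]
bottle [0.7137 0.0447]
mill? [ 0.6564 -0.0631]
railouterR [0.5573 0.103 ]
cellar [ 0.7726 -0.0694]
[ 0.65294681 -0.13691106  0.14      ] [253.80385239 208.73061937]
```

>>> drive_tool(
  steps=[
    {"x": -0.002, "y": 0, "z": -0.025, "ax": 0, "ay": 0, "az": 0},
    {"x": 0, "y": 0, "z": -0.03, "ax": 0, "ay": 0, "az": 0},
    {"x": 0, "y": 0, "z": -0.03, "ax": 0, "ay": 0, "az": 0},
    {"x": 0, "y": 0, "z": -0.03, "ax": 0, "ay": 0, "az": 0},
    {"x": 0, "y": 0, "z": -0.02, "ax": 0, "ay": 0, "az": 0},
    {"x": 0, "y": 0, "z": 0, "ax": 0, "ay": 0, "az": 0},
  ],
)

```text
t: 5.93
eef_pos: [0.647, -0.0404, 0.0376]
orientation: [-2.387, -2.035, 0.007]
wrist_force: [-1.0, -0.4, -0.5]
opening: 0.0854
```

>>> drive_tool(
  steps=[
    {"x": 0, "y": 0, "z": 0, "ax": 0, "ay": 0, "az": 0},
    {"x": 0, "y": 0, "z": 0, "ax": 0, "ay": 0, "az": 0},
    {"x": 0, "y": 0, "z": 0, "ax": 0, "ay": 0, "az": 0},
    {"x": 0, "y": 0, "z": 0, "ax": 0, "ay": 0, "az": 0},
    {"x": 0, "y": 0, "z": 0, "ax": 0, "ay": 0, "az": 0},
  ],
  grip=0.052,
  newtons=30,
)

```text
t: 6.35
eef_pos: [0.6514, -0.0412, 0.0438]
orientation: [2.388, 2.036, 0.004]
wrist_force: [-0.1, -0.8, 8.0]
opening: 0.0588
```

>>> drive_tool(
  steps=[
    {"x": 0, "y": 0, "z": 0.01, "ax": 0, "ay": 0, "az": 0},
    {"x": 0, "y": 0, "z": 0.02, "ax": 0, "ay": 0, "az": 0},
    {"x": 0, "y": 0, "z": 0.025, "ax": 0, "ay": 0, "az": 0},
    {"x": 0, "y": 0, "z": 0.015, "ax": 0, "ay": 0, "az": 0},
    {"x": 0, "y": 0, "z": 0, "ax": 0, "ay": 0, "az": 0},
    {"x": 0, "y": 0, "z": 0, "ax": 0, "ay": 0, "az": 0},
  ],
)

```text
t: 6.85
eef_pos: [0.6507, -0.041, 0.1125]
orientation: [2.39, 2.037, 0.002]
wrist_force: [-0.1, 1.1, -2.5]
opening: 0.0592
```

Run:
```python
from h import *
import cv2
cv2.imwrite("pics/sd3.png",viewer.snapshot("side")); im=viewer.snapshot("wrist");cv2.imwrite("pics/w3.png",im)
s=bot.get_state();print(s["t"],s["eef_pos"],s["orientation"],s["wrist_force"])
```

```text
6.95 [ 0.64967551 -0.04082749  0.11038184] [-2.38997564e+00 -2.03728974e+00  1.36103256e-03] [ 0.26792054 -0.61535614 -3.17344879]
```

View pics/sd3.png

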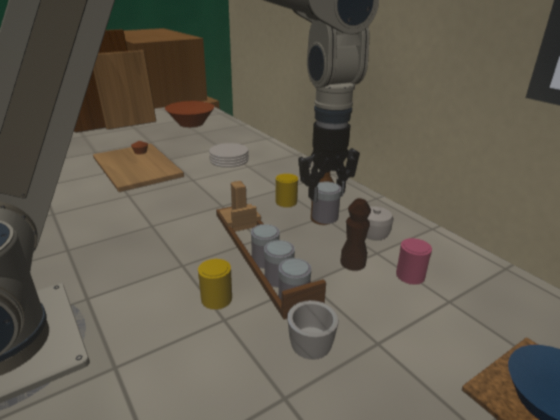

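View pics/w3.png

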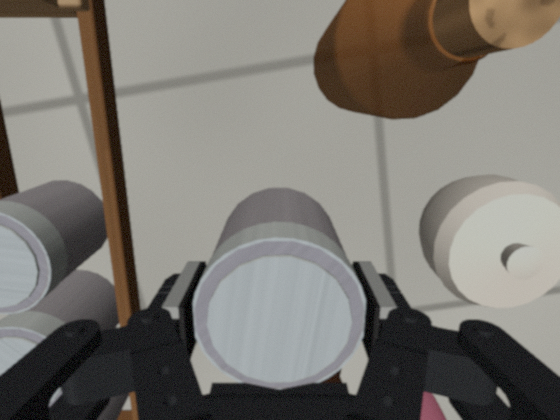

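Run:
```python
from h import *
i=viewer.camera_info("wrist"); s=bot.get_state()
p=ray(i,(280,309),s["eef_pos"][2]-.0438+.075); print(p,s["eef_pos"])
for n,q,z in [("C",(2,268),.075)]: print(n,ray(i,q,z))
```

```text
[ 0.64897234 -0.03832544  0.14158184] [ 0.64967551 -0.04082749  0.11038184]
C [ 0.49993545 -0.03152097  0.075     ]
```

>>> drive_tool(
  steps=[
    {"x": -0.01, "y": 0.006, "z": 0, "ax": 0, "ay": 0, "az": 0},
    {"x": -0.0172, "y": 0.0104, "z": 0, "ax": 0, "ay": 0, "az": 0},
    {"x": -0.0172, "y": 0.0104, "z": 0, "ax": 0, "ay": 0, "az": 0},
    {"x": -0.0172, "y": 0.0104, "z": 0, "ax": 0, "ay": 0, "az": 0},
    {"x": -0.0172, "y": 0.0104, "z": 0, "ax": 0, "ay": 0, "az": 0},
    {"x": -0.0172, "y": 0.0104, "z": 0, "ax": 0, "ay": 0, "az": 0},
    {"x": -0.0172, "y": 0.0104, "z": 0, "ax": 0, "ay": 0, "az": 0},
    {"x": -0.0172, "y": 0.0104, "z": 0, "ax": 0, "ay": 0, "az": 0},
    {"x": -0.0072, "y": 0.0044, "z": 0, "ax": 0, "ay": 0, "az": 0},
    {"x": 0, "y": 0, "z": 0, "ax": 0, "ay": 0, "az": 0},
    {"x": 0, "y": 0, "z": 0, "ax": 0, "ay": 0, "az": 0},
    {"x": 0, "y": 0, "z": 0, "ax": 0, "ay": 0, "az": 0},
  ],
)

```text
t: 7.95
eef_pos: [0.5136, 0.0418, 0.111]
orientation: [2.391, 2.038, 0.0]
wrist_force: [-0.2, 0.7, -2.4]
opening: 0.0592
```

Run:
```python
from h import *
import cv2
s=bot.get_state();i=viewer.camera_info("wrist");np.save("w4V.npy",i["view"])
im=viewer.snapshot("wrist");cv2.imwrite("pics/w4.png",im);cv2.imwrite("pics/s4.png",viewer.snapshot("scene"))
p=s["eef_pos"];print(s["t"],p,p@[.9867,-.1623,0],p@[.1623,.9867,0])
```

```text
7.95 [0.51355174 0.04181606 0.11101757] 0.49993475581615315 0.12460935810595335
```

View pics/w4.png

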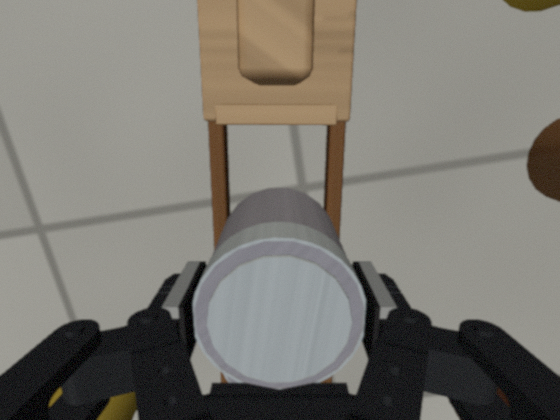

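View pics/s4.png

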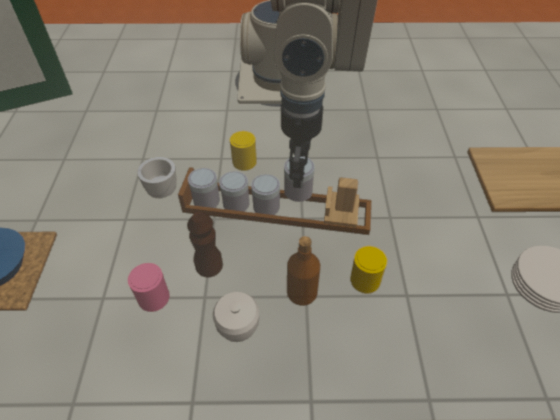

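>>> drive_tool(
  steps=[
    {"x": -0.0017, "y": 0.0003, "z": 0, "ax": 0, "ay": 0, "az": 0},
    {"x": 0, "y": 0, "z": -0.01, "ax": 0, "ay": 0, "az": 0},
    {"x": 0, "y": 0, "z": -0.015, "ax": 0, "ay": 0, "az": 0},
    {"x": 0, "y": 0, "z": -0.01, "ax": 0, "ay": 0, "az": 0},
    {"x": 0, "y": 0, "z": -0.005, "ax": 0, "ay": 0, "az": 0},
    {"x": 0, "y": 0, "z": 0, "ax": 0, "ay": 0, "az": 0},
    {"x": 0, "y": 0, "z": 0, "ax": 0, "ay": 0, "az": 0},
  ],
)

```text
t: 8.63
eef_pos: [0.5109, 0.0425, 0.0711]
orientation: [-2.391, -2.038, 0.001]
wrist_force: [-0.4, 0.0, -1.6]
opening: 0.0589
```

Run:
```python
from h import *
import cv2
s=bot.get_state()
im=viewer.snapshot("wrist");cv2.imwrite("pics/w5.png",im)
p=s["eef_pos"];print(s["t"],p,p@[.9867,-.1623,0],p@[.1623,.9867,0])
```

```text
8.6333 [0.51092754 0.04249851 0.07105652] 0.49723469413567767 0.1248568193932405
```

View pics/w5.png

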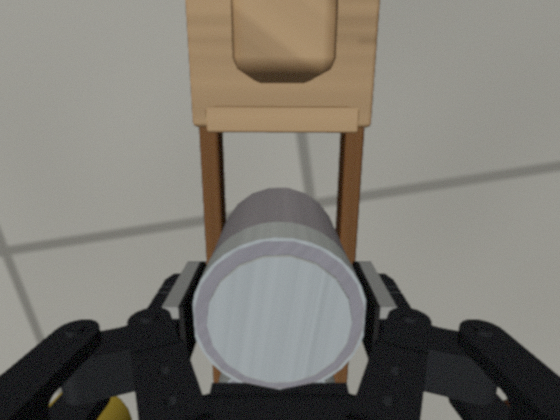

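>>> drive_tool(
  steps=[
    {"x": 0.001, "y": 0, "z": 0, "ax": 0, "ay": 0, "az": 0},
    {"x": 0, "y": 0, "z": -0.005, "ax": 0, "ay": 0, "az": 0},
    {"x": 0, "y": 0, "z": -0.005, "ax": 0, "ay": 0, "az": 0},
    {"x": 0, "y": 0, "z": -0.004, "ax": 0, "ay": 0, "az": 0},
    {"x": 0, "y": 0, "z": -0.003, "ax": 0, "ay": 0, "az": 0},
    {"x": 0, "y": 0, "z": -0.003, "ax": 0, "ay": 0, "az": 0},
    {"x": 0, "y": 0, "z": 0, "ax": 0, "ay": 0, "az": 0},
  ],
)

```text
t: 9.27
eef_pos: [0.5116, 0.0426, 0.0506]
orientation: [-2.39, -2.037, 0.001]
wrist_force: [-0.5, 0.4, -2.5]
opening: 0.0592
```

>>> drive_tool(
  steps=[
    {"x": 0, "y": 0, "z": -0.002, "ax": 0, "ay": 0, "az": 0},
    {"x": 0, "y": 0, "z": -0.002, "ax": 0, "ay": 0, "az": 0},
    {"x": 0, "y": 0, "z": 0, "ax": 0, "ay": 0, "az": 0},
    {"x": 0, "y": 0, "z": 0, "ax": 0, "ay": 0, "az": 0},
  ],
)

```text
t: 9.6
eef_pos: [0.512, 0.0425, 0.0472]
orientation: [-2.391, -2.038, 0.0]
wrist_force: [-0.5, 0.2, -2.9]
opening: 0.0591
```

>>> drive_tool(
  steps=[
    {"x": 0, "y": 0, "z": -0.001, "ax": 0, "ay": 0, "az": 0},
    {"x": 0, "y": 0, "z": -0.001, "ax": 0, "ay": 0, "az": 0},
    {"x": 0, "y": 0, "z": -0.001, "ax": 0, "ay": 0, "az": 0},
    {"x": 0, "y": 0, "z": 0, "ax": 0, "ay": 0, "az": 0},
    {"x": 0, "y": 0, "z": 0, "ax": 0, "ay": 0, "az": 0},
  ],
)

```text
t: 10.02
eef_pos: [0.512, 0.0425, 0.0442]
orientation: [-2.391, -2.038, 0.0]
wrist_force: [-0.2, -0.8, -2.7]
opening: 0.0592
```

>>> drive_tool(
  steps=[
    {"x": 0, "y": 0, "z": -0.001, "ax": 0, "ay": 0, "az": 0},
    {"x": 0, "y": 0, "z": -0.001, "ax": 0, "ay": 0, "az": 0},
    {"x": 0, "y": 0, "z": 0, "ax": 0, "ay": 0, "az": 0},
    {"x": 0, "y": 0, "z": 0, "ax": 0, "ay": 0, "az": 0},
  ],
)

```text
t: 10.35
eef_pos: [0.512, 0.0426, 0.0437]
orientation: [2.39, 2.037, 0.001]
wrist_force: [-6.2, 0.7, 16.4]
opening: 0.0591
```

>>> drive_tool(
  steps=[
    {"x": 0, "y": 0, "z": 0.0012, "ax": 0, "ay": 0, "az": 0},
    {"x": 0, "y": 0, "z": 0, "ax": 0, "ay": 0, "az": 0},
    {"x": 0, "y": 0, "z": 0, "ax": 0, "ay": 0, "az": 0},
  ],
)

```text
t: 10.6
eef_pos: [0.5122, 0.0425, 0.0438]
orientation: [2.39, 2.038, 0.001]
wrist_force: [-1.5, -0.2, 5.1]
opening: 0.0592
```

>>> drive_tool(
  steps=[
    {"x": 0, "y": 0, "z": 0, "ax": 0, "ay": 0, "az": 0},
    {"x": 0, "y": 0, "z": 0, "ax": 0, "ay": 0, "az": 0},
    {"x": 0, "y": 0, "z": 0, "ax": 0, "ay": 0, "az": 0},
    {"x": 0, "y": 0, "z": 0, "ax": 0, "ay": 0, "az": 0},
    {"x": 0, "y": 0, "z": 0, "ax": 0, "ay": 0, "az": 0},
  ],
  grip=0.0854,
)

```text
t: 11.02
eef_pos: [0.512, 0.0425, 0.0433]
orientation: [-2.391, -2.038, 0.0]
wrist_force: [0.3, -0.1, 0.1]
opening: 0.0852
```

>>> drive_tool(
  steps=[
    {"x": 0, "y": 0, "z": 0.015, "ax": 0, "ay": 0, "az": 0},
    {"x": 0, "y": 0, "z": 0.03, "ax": 0, "ay": 0, "az": 0},
    {"x": 0, "y": 0, "z": 0.03, "ax": 0, "ay": 0, "az": 0},
    {"x": 0, "y": 0, "z": 0.025, "ax": 0, "ay": 0, "az": 0},
    {"x": 0, "y": 0, "z": 0.015, "ax": 0, "ay": 0, "az": 0},
    {"x": 0, "y": 0, "z": 0, "ax": 0, "ay": 0, "az": 0},
    {"x": 0, "y": 0, "z": 0, "ax": 0, "ay": 0, "az": 0},
  ],
)

```text
t: 11.6
eef_pos: [0.5123, 0.0425, 0.1589]
orientation: [2.39, 2.037, 0.002]
wrist_force: [0.3, -0.2, -0.3]
opening: 0.0853
```

Run:
```python
from h import *
import cv2
s=bot.get_state()
im=viewer.snapshot("wrist");cv2.imwrite("pics/w6.png",im);cv2.imwrite("pics/sd6.png",viewer.snapshot("side"))
p=s["eef_pos"];print(s["t"],p)
```

```text
11.6 [0.51232414 0.04249225 0.15889154]
```

View pics/w6.png

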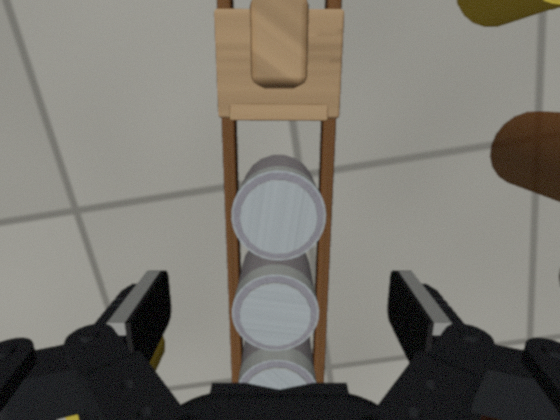

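View pics/sd6.png

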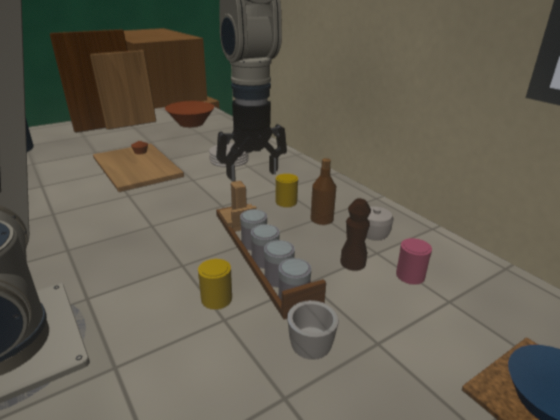

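>>> drive_tool(
  steps=[
    {"x": 0.0032, "y": 0.0197, "z": 0, "ax": 0, "ay": 0, "az": 0},
    {"x": 0.0032, "y": 0.0197, "z": 0, "ax": 0, "ay": 0, "az": 0},
    {"x": 0.0032, "y": 0.0197, "z": 0, "ax": 0, "ay": 0, "az": 0},
    {"x": 0.0032, "y": 0.0197, "z": 0, "ax": 0, "ay": 0, "az": 0},
    {"x": 0.0032, "y": 0.0197, "z": 0, "ax": 0, "ay": 0, "az": 0},
    {"x": 0, "y": 0, "z": -0.02, "ax": 0, "ay": 0, "az": 0},
    {"x": 0, "y": 0, "z": -0.025, "ax": 0, "ay": 0, "az": 0},
    {"x": 0, "y": 0, "z": -0.025, "ax": 0, "ay": 0, "az": 0},
    {"x": 0, "y": 0, "z": -0.022, "ax": 0, "ay": 0, "az": 0},
    {"x": 0, "y": 0, "z": 0, "ax": 0, "ay": 0, "az": 0},
    {"x": 0, "y": 0, "z": 0, "ax": 0, "ay": 0, "az": 0},
    {"x": 0, "y": 0, "z": 0, "ax": 0, "ay": 0, "az": 0},
  ],
)

```text
t: 12.7
eef_pos: [0.5282, 0.141, 0.067]
orientation: [-2.391, -2.038, 0.0]
wrist_force: [-0.3, 0.2, 1.0]
opening: 0.0854
```

>>> drive_tool(
  steps=[
    {"x": 0, "y": 0, "z": 0, "ax": 0, "ay": 0, "az": 0},
    {"x": 0, "y": 0, "z": 0, "ax": 0, "ay": 0, "az": 0},
    {"x": 0, "y": 0, "z": 0, "ax": 0, "ay": 0, "az": 0},
    {"x": 0, "y": 0, "z": 0, "ax": 0, "ay": 0, "az": 0},
    {"x": 0, "y": 0, "z": 0, "ax": 0, "ay": 0, "az": 0},
    {"x": 0, "y": 0, "z": 0, "ax": 0, "ay": 0, "az": 0},
    {"x": 0, "y": 0, "z": 0, "ax": 0, "ay": 0, "az": 0},
  ],
  grip=0.02,
  newtons=25,
)

```text
t: 13.28
eef_pos: [0.5282, 0.1411, 0.067]
orientation: [2.391, 2.038, 0.001]
wrist_force: [-1.8, -0.2, 5.9]
opening: 0.0278
```

>>> drive_tool(
  steps=[
    {"x": -0.0008, "y": -0.005, "z": 0, "ax": 0, "ay": 0, "az": 0},
    {"x": -0.0008, "y": -0.005, "z": 0, "ax": 0, "ay": 0, "az": 0},
    {"x": -0.0008, "y": -0.005, "z": 0, "ax": 0, "ay": 0, "az": 0},
    {"x": -0.0008, "y": -0.005, "z": 0, "ax": 0, "ay": 0, "az": 0},
    {"x": -0.0005, "y": -0.003, "z": 0, "ax": 0, "ay": 0, "az": 0},
    {"x": -0.0005, "y": -0.003, "z": 0, "ax": 0, "ay": 0, "az": 0},
    {"x": -0.0005, "y": -0.003, "z": 0, "ax": 0, "ay": 0, "az": 0},
    {"x": -0.0005, "y": -0.003, "z": 0, "ax": 0, "ay": 0, "az": 0},
    {"x": -0.0005, "y": -0.003, "z": 0, "ax": 0, "ay": 0, "az": 0},
    {"x": -0.0005, "y": -0.003, "z": 0, "ax": 0, "ay": 0, "az": 0},
    {"x": -0.0005, "y": -0.003, "z": 0, "ax": 0, "ay": 0, "az": 0},
    {"x": 0, "y": 0, "z": 0, "ax": 0, "ay": 0, "az": 0},
    {"x": 0, "y": 0, "z": 0, "ax": 0, "ay": 0, "az": 0},
  ],
)

```text
t: 14.37
eef_pos: [0.5214, 0.1, 0.067]
orientation: [2.391, 2.037, 0.001]
wrist_force: [-1.4, -0.2, 6.0]
opening: 0.0275
```

>>> drive_tool(
  steps=[
    {"x": -0.0003, "y": -0.002, "z": 0, "ax": 0, "ay": 0, "az": 0},
    {"x": -0.0003, "y": -0.002, "z": 0, "ax": 0, "ay": 0, "az": 0},
    {"x": -0.0003, "y": -0.002, "z": 0, "ax": 0, "ay": 0, "az": 0},
    {"x": -0.0003, "y": -0.002, "z": 0, "ax": 0, "ay": 0, "az": 0},
    {"x": -0.0003, "y": -0.002, "z": 0, "ax": 0, "ay": 0, "az": 0},
    {"x": -0.0003, "y": -0.002, "z": 0, "ax": 0, "ay": 0, "az": 0},
    {"x": 0, "y": 0, "z": 0, "ax": 0, "ay": 0, "az": 0},
  ],
)

```text
t: 14.95
eef_pos: [0.5195, 0.0884, 0.067]
orientation: [-2.39, -2.038, -0.002]
wrist_force: [-2.9, 3.5, 6.2]
opening: 0.0276
```

Run:
```python
from h import *
import cv2
a=viewer.snapshot("scene")[120:320,130:400]
cv2.imwrite("pics/zs7.png",cv2.resize(a,None,fx=2.96,fy=2.96,interpolation=cv2.INTER_CUBIC))
b=viewer.snapshot("side")[150:360,190:440]
cv2.imwrite("pics/zd7.png",cv2.resize(b,None,fx=2.8,fy=2.8,interpolation=cv2.INTER_CUBIC))
```

```text
(no output)
```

View pics/zs7.png

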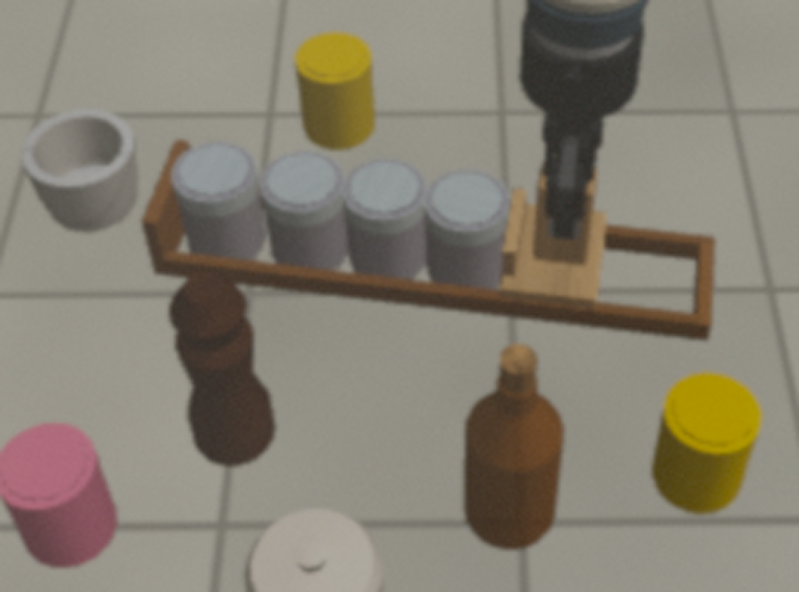

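View pics/zd7.png

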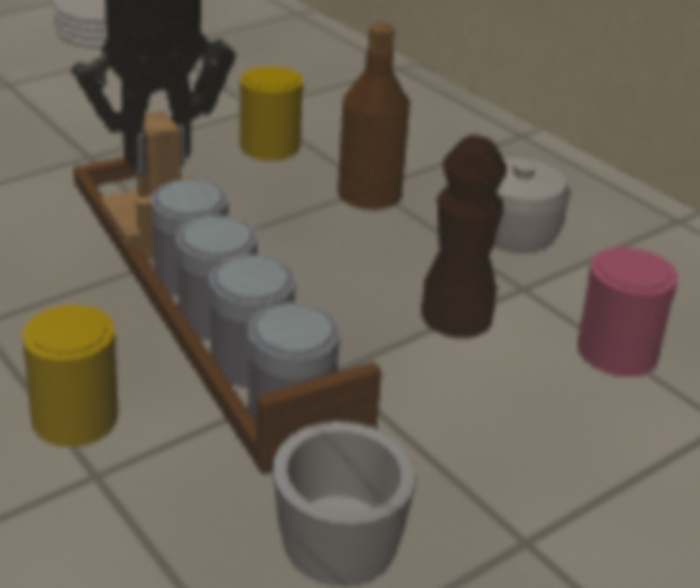

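>>> drive_tool(
  steps=[
    {"x": -0.0002, "y": -0.001, "z": 0, "ax": 0, "ay": 0, "az": 0},
    {"x": -0.0002, "y": -0.001, "z": 0, "ax": 0, "ay": 0, "az": 0},
    {"x": -0.0002, "y": -0.001, "z": 0, "ax": 0, "ay": 0, "az": 0},
    {"x": -0.0002, "y": -0.001, "z": 0, "ax": 0, "ay": 0, "az": 0},
  ],
)

```text
t: 15.38
eef_pos: [0.5189, 0.0848, 0.067]
orientation: [-2.39, -2.038, -0.003]
wrist_force: [-1.4, 4.6, 5.7]
opening: 0.0277
```

>>> drive_tool(
  steps=[
    {"x": -0.0002, "y": -0.001, "z": 0, "ax": 0, "ay": 0, "az": 0},
    {"x": -0.0002, "y": -0.001, "z": 0, "ax": 0, "ay": 0, "az": 0},
    {"x": -0.0002, "y": -0.001, "z": 0, "ax": 0, "ay": 0, "az": 0},
  ],
)

```text
t: 15.63
eef_pos: [0.5184, 0.0818, 0.067]
orientation: [-2.39, -2.038, -0.003]
wrist_force: [0.6, 5.4, 4.7]
opening: 0.0275
```

>>> drive_tool(
  steps=[
    {"x": -0.0002, "y": -0.001, "z": 0, "ax": 0, "ay": 0, "az": 0},
    {"x": -0.0002, "y": -0.001, "z": 0, "ax": 0, "ay": 0, "az": 0},
    {"x": 0, "y": 0, "z": 0, "ax": 0, "ay": 0, "az": 0},
  ],
)

```text
t: 15.88
eef_pos: [0.5182, 0.0804, 0.067]
orientation: [-2.389, -2.038, -0.005]
wrist_force: [0.9, 9.3, 4.6]
opening: 0.0277
```

>>> drive_tool(
  steps=[
    {"x": -0.0002, "y": -0.001, "z": 0, "ax": 0, "ay": 0, "az": 0},
    {"x": -0.0002, "y": -0.001, "z": 0, "ax": 0, "ay": 0, "az": 0},
    {"x": 0, "y": 0, "z": 0, "ax": 0, "ay": 0, "az": 0},
  ],
)

```text
t: 16.13
eef_pos: [0.5182, 0.0802, 0.067]
orientation: [-2.386, -2.038, -0.01]
wrist_force: [3.0, 20.9, 3.5]
opening: 0.0279
```

>>> drive_tool(
  steps=[
    {"x": 0.0002, "y": 0.001, "z": 0, "ax": 0, "ay": 0, "az": 0},
    {"x": 0.0002, "y": 0.001, "z": 0, "ax": 0, "ay": 0, "az": 0},
    {"x": 0, "y": 0, "z": 0, "ax": 0, "ay": 0, "az": 0},
  ],
)

```text
t: 16.38
eef_pos: [0.5182, 0.0804, 0.067]
orientation: [-2.389, -2.039, -0.004]
wrist_force: [0.2, 6.8, 3.7]
opening: 0.0282
```

Run:
```python
from h import *
import cv2
print(bot.get_state()["wrist_force"])
a=viewer.snapshot("scene")[120:320,130:400]
cv2.imwrite("pics/zs8.png",cv2.resize(a,None,fx=2.96,fy=2.96,interpolation=cv2.INTER_CUBIC))
b=viewer.snapshot("side")[150:360,190:440]
cv2.imwrite("pics/zd8.png",cv2.resize(b,None,fx=2.8,fy=2.8,interpolation=cv2.INTER_CUBIC))
```

```text
[0.20045471 6.75918549 3.72095855]
```

View pics/zs8.png

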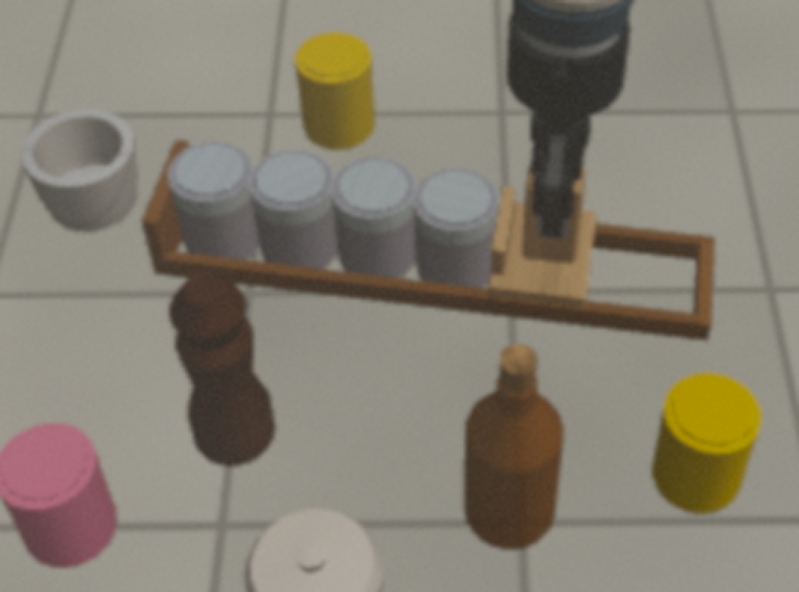

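View pics/zd8.png

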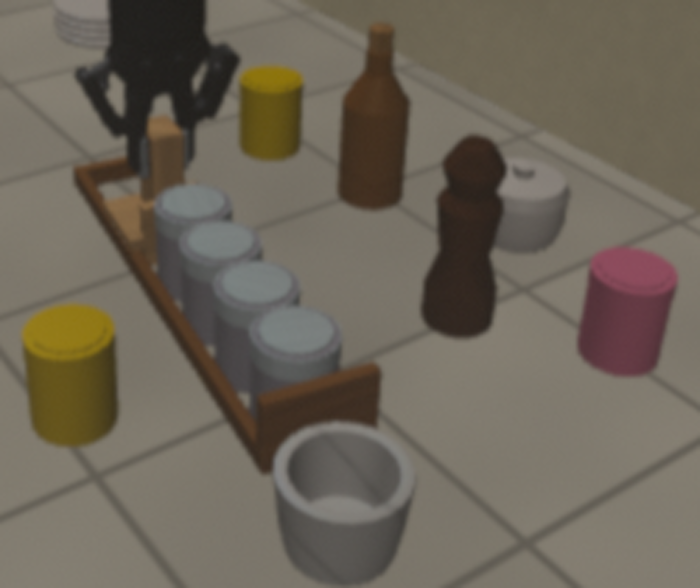

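>>> drive_tool(
  steps=[
    {"x": 0, "y": 0, "z": 0, "ax": 0, "ay": 0, "az": 0},
    {"x": 0, "y": 0, "z": 0, "ax": 0, "ay": 0, "az": 0},
    {"x": 0, "y": 0, "z": 0, "ax": 0, "ay": 0, "az": 0},
    {"x": 0, "y": 0, "z": 0, "ax": 0, "ay": 0, "az": 0},
    {"x": 0, "y": 0, "z": 0, "ax": 0, "ay": 0, "az": 0},
  ],
  grip=0.0854,
)

```text
t: 16.9
eef_pos: [0.5176, 0.0789, 0.0664]
orientation: [-2.391, -2.038, 0.001]
wrist_force: [-0.8, -0.7, -0.5]
opening: 0.0846
```

>>> drive_tool(
  steps=[
    {"x": 0, "y": 0, "z": 0.015, "ax": 0, "ay": 0, "az": 0},
    {"x": 0, "y": 0, "z": 0.03, "ax": 0, "ay": 0, "az": 0},
    {"x": 0, "y": 0, "z": 0.03, "ax": 0, "ay": 0, "az": 0},
    {"x": 0, "y": 0, "z": 0.03, "ax": 0, "ay": 0, "az": 0},
    {"x": 0, "y": 0, "z": 0.02, "ax": 0, "ay": 0, "az": 0},
    {"x": 0, "y": 0, "z": 0, "ax": 0, "ay": 0, "az": 0},
    {"x": 0, "y": 0, "z": 0, "ax": 0, "ay": 0, "az": 0},
  ],
)

```text
t: 17.48
eef_pos: [0.5181, 0.0789, 0.1923]
orientation: [2.39, 2.037, 0.002]
wrist_force: [-0.1, -0.0, -0.4]
opening: 0.0854
```

Run:
```python
from h import *
import cv2
print(bot.get_state()["wrist_force"],bot.get_state()["t"])
cv2.imwrite("pics/w9.png",viewer.snapshot("wrist"))
a=viewer.snapshot("scene")[120:320,130:400]
cv2.imwrite("pics/zs9.png",cv2.resize(a,None,fx=2.96,fy=2.96,interpolation=cv2.INTER_CUBIC))
S=viewer.camera_info("scene")
```

```text
[-0.06929783 -0.01488009 -0.38900531] 17.4833
```

View pics/w9.png

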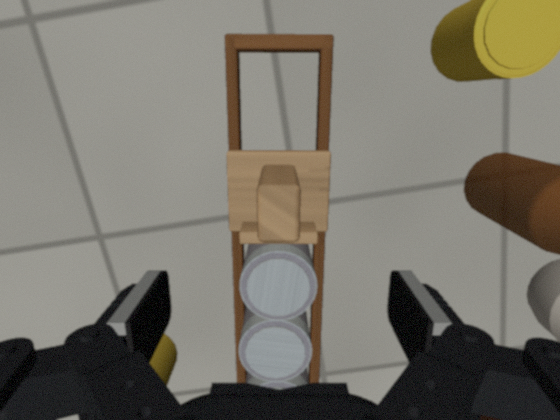

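View pics/zs9.png

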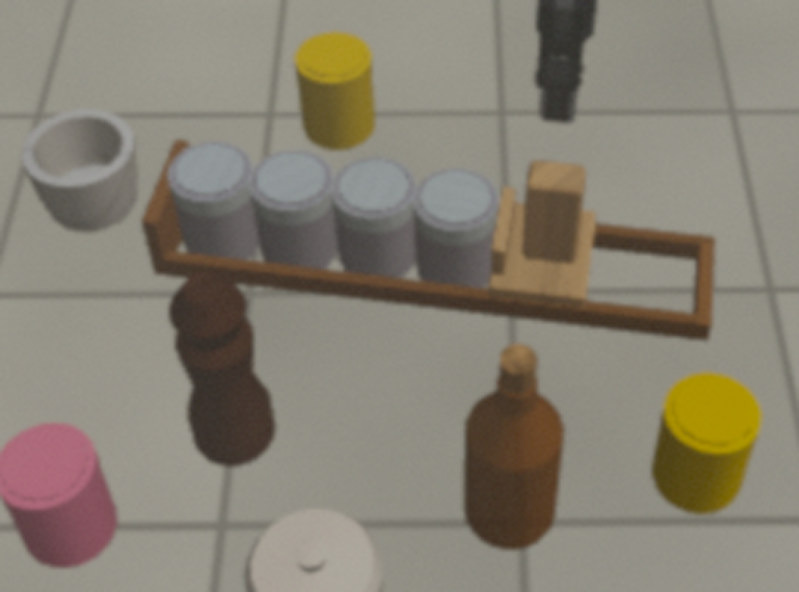

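Run:
```python
from h import *
S=viewer.camera_info("scene");W=viewer.camera_info("wrist");yd=np.array([.1623,.9867,0])
zs=lambda u,v:((u+.5)/2.96+130-.5,(v+.5)/2.96+120-.5)
for n,p,z in [("A",(211,171),.075),("B",(292,180),.075),("C",(375,187),.075),("D",(456,198),.075)]:
    q=ray(S,zs(*p),z);print(n,q,q@yd)
a=ray(W,(279.5,36),.02)@yd;b=ray(W,(279.5,151),.033)@yd;f=ray(W,(278,243),.06)@yd
l=[ray(W,p,.075)@yd for p in((278.5,283.5),(275.5,348))]
print(a-b,"exp .09",a-f,"exp .160",l, l[0]-l[1], f-l[0])
```

```text
A [ 0.47747579 -0.16490758  0.075     ] -0.08521999120429581
B [ 0.48715204 -0.1057154   0.075     ] -0.02524460675433068
C [ 0.49474484 -0.04585292  0.075     ] 0.03505401467747544
D [0.50617647 0.01199387 0.075     ] 0.0939867918532729
0.08762071513656017 exp .09 0.1570404807214628 exp .160 [np.float64(0.09544290039929647), np.float64(0.03627976408003487)] 0.0591631363192616 0.02782590361907937
```

```bash
python3 -c "
from rig import job_done
print(job_done())"
```

```text
the job is handed in; nothing more can be done
None
```

The stray tin is now in the lane with the other three, the row of four is closed up with the stop against it, and the job is handed in at about 17.6 s of the 58 s. I slid the stop back about 86 mm, set the tin down upright in the gap, pushed the stop up until it met firm resistance, then let go and raised the arm clear.

**Last checks:**
- **Tins:** all four stand upright. Their centres measure 60.0, 60.3 and 58.9 mm apart against a diameter of 60 mm, so I found no gaps between them.
- **Pushing force:** it stayed around 5 N while the row was sliding. It peaked at about 21 N at firm contact, and I eased it to about 7 N before letting go. The peak is higher than I had aimed for, though it lasted only a fraction of a second.
- **Bystanders:** the bottle, pepper mill, salt cellar and mortar look unmoved in the camera view, as do the pink and yellow look-alikes.

**Less certain:**
- **Stop position:** the wrist camera puts the stop about 2–3 mm nearer the cross bar than an exactly snug row would. I put this down to pixel reading and calibration error.
- **End wall:** I did not see the contact between the first tin and the end wall directly. I inferred it from the sharp rise in force.

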